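# Press a specimen mount level in a screw press

### The arm

A 6-joint arm with a two-finger parallel gripper is mounted at the origin on the work surface. World frame = base frame: x ahead of the robot, y to its left, z up, the work surface at z = 0. Lengths are in m, angles in rad, forces in N, time in s.
With the tool pointing down it reaches from about 0.35 to 0.875 m from the base axis. Payload 4.2 kg.
Tool frame: the origin (TCP) lies on the centre line of the jaws, within the pads' length; the fingertips stand 14 mm ahead of it and the grasp point (between the pads) lies 5 mm behind it; z points along the fingers, y is the direction in which the jaws open and shut (so a half turn about z gives the same grasp; the last joint's range is limited). The gripper opens to 85 mm and grips with 20 to 120 N. Pads are 22 mm wide; open, the fingers measure 114 mm over their backs; the gripper's body (76 mm by 85 mm) begins 54 mm behind the grasp point. The pads swing forward as they close: fully open they stand 13 mm farther back than shut.
Start: joints at [1.399, 0.385, 0.008, 0, -1.194, -0.259], TCP at [0.261, 0.568, 0.245] pointing down, gripper open.
Joint ranges: [-3.14, 3.14], [-1.21, 2.06], [-1.07, 1.41], [-3.16, 2.05], [-2.99, -0.16], [-3.1, 3.1]. Speed limits (rad/s): [2.79, 2.79, 3.14, 3.14, 3.14, 3.14].

### API

Orientations are given as a 3x3 rotation matrix whose columns are the frame's x, y, z axes.
In Python, from rig import manip gives the robot as it stands.
- The arm moves only by the tool apply_moves, never from a script. Its argument "steps" is text: rows parted by semicolons, each of 7 numbers parted by spaces: the shift along the world's x, y, z in cm, then the turn, a rotation vector about the world's x, y, z in degrees, then the closure in counts, from 0 (fully open) to 255 (shut). A call has exactly 10 rows; each row is the pose to reach, as a shift and turn from the pose commanded when the call began; what a row does not reach only later rows make up. A row lasts 1/12 s, in which the tool goes at most 41.7 mm and 7.16 degrees, less where a joint would pass 70% of its speed; a pose out of reach is approached as far as the arm can. A call with a gripper value outside its range is refused whole. The fingers move at their own pace and stop on an object; the grip force is fixed at half the most. Time passes only in rows, so rows that repeat a pose let the fingers close, or fill a call up. It gives the time, the measured TCP pose, the force and the opening at its end, in the units of the state.
- manip.get_obs(): the state, without advancing time (a new reading comes with each control period).
- manip.grab_frame(name): name is "scene" or "top" or "wrist"; returns the picture (420x560x3 uint8, blue, green, red); there is no depth.
- manip.camera_info(name): a dict with "intrinsics" (3x3 intrinsics, pixels), "k1" (the pictures are not rectified: a ray, as slopes to the right and down, at radius r is drawn at 1 + k1 r^2 times it, then the intrinsics apply), "rvec" (rotation vector, rad) and "tvec" (3), from world to camera coordinates, as OpenCV has them; the wrist camera has in their place "hand_eye" (4x4, takes a point from camera to tool coordinates, whose origin is the TCP and whose axes are the flange's). Camera axes: x right, y down, z forward; pixel columns grow to the right and rows downward; lengths in m; the calibration is good to about 2 mm. A picture is of the moment at which its call begins: read the wrist's pose just before it. camera_info takes no time and is no camera call.
- manip.hand_in(): hands the job in, once; it reports no verdict.
The state is a dict: "time": time; "qpos": joint angles; "qd": joint speeds; "effort": joint torques, N m; "ee_pos": TCP position; "tcp_rot": TCP orientation; "contact_force": force on the tool from outside, world axes, zero at the start; "wrist_torque": the same for the moment, N m; "width": opening from 0.0 (shut) to 1.0 (fully open).
Only numpy, scipy, OpenCV 4.12 (cv2) and the standard library are available. Lean on these libraries where they do the work, as an engineer would, in place of code of your own. Each camera call takes 0.05 s, during which the arm holds its last target. There are 200 camera calls.

### The job

Take the black specimen mount with the brass face from the blue rack, stand it upright in the round nest of the press's sliding carriage, and slide the carriage by its orange post fully home under the press. Then wind the black bar knob clockwise, following it as its stem goes down, until the pad presses on the mount with about 20 N (never more than 45 N), and leave it pressing like that. Leave the other things on the bench alone.

Things in the scene. Friction and masses are not known exactly. Their poses are not given: they have to be found in the camera images.
- mount_black: The specimen to press: a solid black cylinder with a brass disc in its top face, 30 mm diameter, 34 mm tall, 40 to 85 g, loose, standing upright in one of the three wells of the rack (wells 60 mm apart, 6 mm deep, well floor 6 mm above the bench). Origin: centre of its underside, z up its axis.
- rack: Blue rack block, fixed, 62 x 180 x 12 mm, with three round wells in a row along its y axis. Origin: centre of its underside.
- press: White levelling press, fixed, placed and turned about the vertical differently each time. Origin: on the screw's axis, at bench height. Its y axis runs along the carriage's track from under the screw (y = 0) to the loading side (+y); the base is 100 mm wide in x and reaches from y = -70 to +290 mm.
- collar_top (a point): Centre of the top of the press's steel collar, on the screw's axis, 121 mm above the bench. The collar sits on an overhead arm, 44 mm wide along the press's y, 22 mm thick, underside 93 mm above the bench, carried by a column on the press's +x side (65 to 95 mm from the axis).
- nest (a point): Centre of the floor of the round nest (a 36 mm wide, 8 mm deep hole with a small chamfer) in the aluminium carriage; the floor is 22 mm and the nest block's top 30 mm above the bench; block 60 x 66 mm. Axes as those of the press. The carriage and this point move along the press's -y as the carriage goes home.
- post_top (a point): Centre of the top of the carriage's orange upright post, 16 mm diameter, rising from 22 mm to 67 mm above the bench, 100 mm from the nest centre on the loading side (press's +y). Push or pull it along the press's -y to slide the carriage home.
- carriage (a joint): Travel of the carriage in m: it starts 0 to 0.03 (out, nest clear of the overhead arm) and reads 0.12 when home against its stop, with the nest under the pad. About 2 N of friction; it stays where left.
- knob_grip (a point): Centre of the black bar knob, on the screw's axis: bar 46 mm long (this point's x), 14 mm wide (y), 26 mm tall (13 mm above and below). Starts 160 to 165 mm above the bench, its bar 0 to 1.2 rad clockwise from the press's x axis. Turns clockwise seen from above, up to 5 rad more, and sinks 24 mm per turn (3.8 mm per rad); the grip must follow it down. It stays where it is left.
- spindle: The screw's stem and all it carries: knob and, under the arm, a 24 mm wide sprung pad. Origin at the knob's centre. The pad's length below it is set anew each time and not measured: its gap to a mount brought home is 4 to 14 mm. The knob drags with 0.13 N m while the pad is free; each newton of pressing adds 0.0038 N m (0.21 N m at 20 N). From first touch the force grows 46 N per rad.
- mount_green: Bystander: green specimen mount, 30 mm diameter, 34 mm tall, in another well of the rack.
- mount_red: Bystander: red specimen mount, 30 mm diameter, 34 mm tall, in another well of the rack.
- oil_bottle: Bystander: small amber bottle, 36 mm diameter, 75 mm tall. Origin at its underside.
- dish: Bystander: glass dish, 90 mm wide, 16 mm tall.
- loupe: Bystander: black loupe, 46 mm wide, 36 mm tall.
- screwdriver: Bystander: screwdriver, 150 mm long, lying beside the press.
- tweezers: Bystander: steel tweezers, 140 mm long, 5 mm tall, lying flat.

How it is judged:
By the outcome, as a careful person would: the job done as asked, in the order asked, and still so for the second after the job is handed in, with the robot touching nothing.
It also fails if it takes over 72 s, if anything falls off the work surface, if the arm or the gripper's body presses on something with over 40 N, if the wrist force passes 120 N, or if a joint passes its speed limit or range.

## Working session

There is one attempt and no reset: what is moved stays moved. The work goes in short steps, Python scripts to look and compute and a tool call to move; the robot and the scene stay as the last step left them, time stands still between calls to the robot, and variables do not carry over. Pictures are saved under pics/ and viewed, on a budget of 10 in all, crops included, one or two more only if the job needs it, and the job is handed in when it is done.

Besides the shell and the picture viewer there is one more tool, called after "Emit:" by a JSON object that holds its "method" and its "body". apply_moves: Moves the arm, as the interface text tells. Its arguments: {"type":"object","properties":{"steps":{"type":"string"}},"required":["steps"]}

```bash
mkdir -p pics; ls; cat > h.py <<'E'
import numpy as np, cv2
from rig import manip
def cam(name, obs=None):
    c=manip.camera_info(name); K=np.array(c["intrinsics"]); k1=c["k1"]
    if name=="wrist":
        o=obs; T=np.eye(4); T[:3,:3]=o["tcp_rot"]; T[:3,3]=o["ee_pos"]
        M=T@np.array(c["hand_eye"]); R=M[:3,:3]; p=M[:3,3]
    else:
        R=cv2.Rodrigues(np.array(c["rvec"],float))[0].T; p=-R@np.array(c["tvec"],float).ravel()
    return K,k1,R,p
def ray(C,uv):
    K,k1,R,p=C
    n=cv2.undistortPoints(np.array([[uv]],float),K,np.array([k1,0,0,0.]))[0,0]
    return p,R@np.array([n[0],n[1],1])
def onplane(C,uv,z):
    p,d=ray(C,uv); return p+d*(z-p[2])/d[2]
def proj(C,P):
    K,k1,R,p=C
    return cv2.projectPoints(np.array([P],float),cv2.Rodrigues(R.T)[0],-R.T@p,K,np.array([k1,0,0,0.]))[0][0,0]
def tri(rays):
    A=np.zeros((3,3));b=np.zeros(3)
    for p,d in rays:
        d=d/np.linalg.norm(d);Q=np.eye(3)-np.outer(d,d);A+=Q;b+=Q@p
    return np.linalg.solve(A,b)
E
python3 - <<'E'
from h import *
o=manip.get_obs(); print(o)
for n in ("top","scene"):
    im=manip.grab_frame(n); cv2.imwrite(f"pics/{n}0_raw.png",im)
    C=cam(n); print(n,C[3],C[2][:,2],C[0][0,0],C[1])
a=cv2.imread("pics/top0_raw.png");cv2.imwrite("pics/top0.png",cv2.resize(a,(800,600)))
a=cv2.imread("pics/scene0_raw.png");cv2.imwrite("pics/scene0.png",cv2.resize(a,(800,600)))
E
```

```text
pics
{'time': 0.0, 'qpos': array([ 1.39861518e+00,  3.85532431e-01,  6.60690167e-03, -5.03878957e-04,
       -1.19401402e+00, -2.58578248e-01]), 'qd': array([-0.00012958,  0.00124629, -0.00026931, -0.00047809, -0.00067546,
       -0.0003766 ]), 'effort': array([ 2.29902862e-04, -3.92286658e+01,  1.88393962e+01,  4.18612674e+00,
       -4.66674988e-03,  1.98013637e-06]), 'ee_pos': array([0.2607344 , 0.56739061, 0.244228  ]), 'tcp_rot': array([[ 9.08571318e-01, -4.17728947e-01, -8.28800120e-04],
       [-4.17729759e-01, -9.08569052e-01, -2.03121534e-03],
       [ 9.54753053e-05,  2.19171847e-03, -9.99997594e-01]]), 'contact_force': array([ 0.4898645 , -0.24131724,  0.00560095]), 'wrist_torque': array([0.00817203, 0.00052086, 0.01514366]), 'width': 0.9994153717905997}
top [ 0.51287179 -0.03557272  1.0369841 ] [ 0.14547503  0.0301037  -0.98890383] 415.72612661194904 -0.03660980315042034
scene [1.22938119 0.24888733 0.89801937] [-0.57721114 -0.2727239  -0.76970707] 435.22770372310515 0.04325892752350248
```

View pics/top0.png

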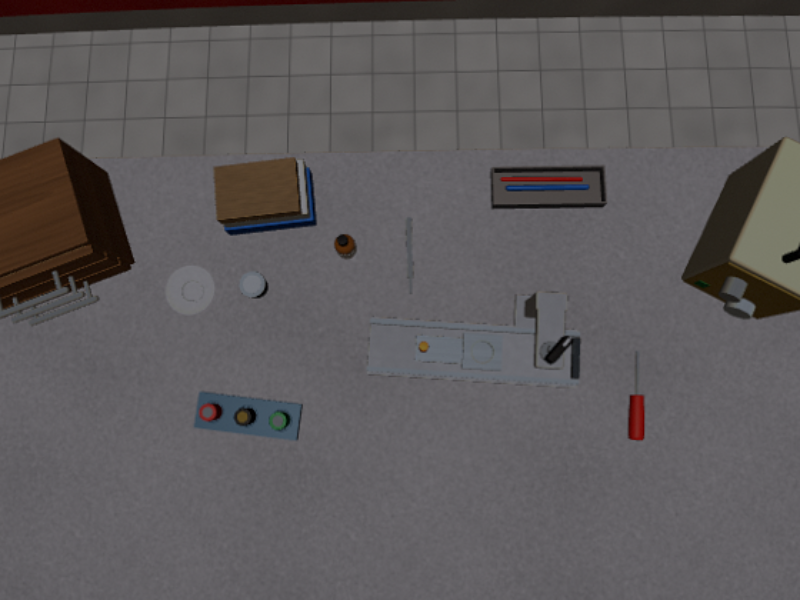

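View pics/scene0.png

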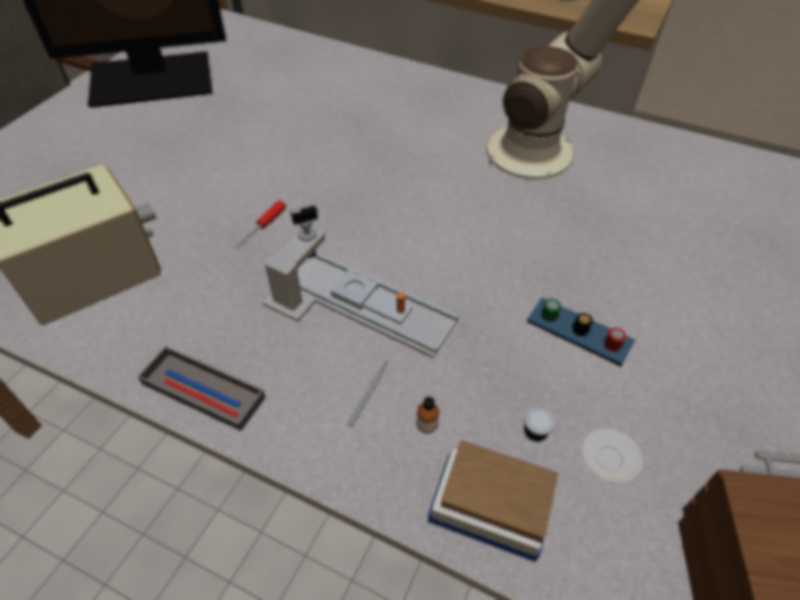

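The top view shows the mount at about (244,416), the post at (424,346), the nest at (481,350) and the knob at (556,349). The scene view shows them at (583,322), (401,297), (354,286) and (305,215). Both are 800x600 pixels. Next I measure with masks.

```bash
cat > m.py <<'E'
from h import *
def blobs(im,lo,hi,amin=8):
    h=cv2.cvtColor(im,cv2.COLOR_BGR2HSV); m=cv2.inRange(h,np.array(lo),np.array(hi))
    n,_,s,c=cv2.connectedComponentsWithStats(m)
    return [(c[i].round(1),s[i].tolist()) for i in range(1,n) if s[i,4]>=amin],m
E
python3 - <<'E'
from m import *
for n in ("top","scene"):
    im=cv2.imread(f"pics/{n}0_raw.png"); C=cam(n)
    print(n)
    for nm,lo,hi,z in (("orange/brass",(8,90,70),(25,255,255),.04),("blue rack",(95,60,50),(115,255,200),.012),("green",(45,60,40),(85,255,255),.04)):
        b,m=blobs(im,lo,hi)
        for c,s in b:
            P=onplane(C,c,z); print(nm,c,s,P.round(4))
        if nm=="blue rack":
            cs,_=cv2.findContours(m,0,2); 
            c=max([k for k in cs],key=lambda k:cv2.contourArea(k) if 0.3<onplane(C,k.reshape(-1,2).mean(0),.012)[0]<.5 else 0)
            P=np.array([onplane(C,p,.012)[:2] for p in c.reshape(-1,2)],np.float32)
            print("rackrect",cv2.minAreaRect(P))
im=cv2.imread("pics/top0_raw.png")[190:290,240:430]
cv2.imwrite("pics/press_top.png",cv2.resize(im,(760,400),interpolation=cv2.INTER_CUBIC))
E
```

```text
top
orange/brass [ 23.  118.2] [0, 97, 48, 40, 890] [0.9115 0.6524 0.04  ]
orange/brass [179.1 131.8] [150, 110, 59, 44, 2114] [0.8649 0.2386 0.04  ]
orange/brass [ 26.  146.5] [0, 124, 54, 45, 1041] [0.8348 0.6371 0.04  ]
orange/brass [  9.  144.1] [0, 140, 21, 9, 47] [0.8423 0.6839 0.04  ]
orange/brass [ 31.3 169.6] [0, 150, 61, 42, 599] [0.7735 0.6175 0.04  ]
orange/brass [240.3 172. ] [234, 166, 13, 10, 53] [0.7585 0.0828 0.04  ]
orange/brass [ 56.4 173.6] [51, 172, 12, 5, 19] [0.7618 0.5501 0.04  ]
orange/brass [ 29.1 188.5] [0, 175, 65, 26, 131] [0.7245 0.6191 0.04  ]
orange/brass [ 46.2 177.1] [43, 176, 7, 3, 9] [0.7532 0.5763 0.04  ]
orange/brass [535.2 196.5] [510, 184, 50, 26, 68] [ 0.689  -0.6339  0.04  ]
orange/brass [296.2 242. ] [293, 239, 7, 7, 35] [ 0.5846 -0.0527  0.04  ]
orange/brass [169.1 291.4] [166, 288, 7, 8, 45] [0.4691 0.2516 0.04  ]
blue rack [198.4 148.1] [157, 117, 63, 45, 245] [0.83   0.1947 0.012 ]
blue rack [384.2 130.6] [354, 129, 59, 5, 219] [ 0.869  -0.2817  0.012 ]
blue rack [174.5 290.7] [136, 275, 75, 33, 1319] [0.4695 0.2463 0.012 ]
rackrect ((0.
[... 761 characters left out ...]
  ]
orange/brass [  6.5 296.5] [2, 292, 10, 10, 10] [ 1.0577 -0.48    0.04  ]
orange/brass [ 23.6 300.9] [19, 296, 9, 10, 11] [ 1.05   -0.4394  0.04  ]
orange/brass [350.2 342.4] [310, 309, 79, 68, 3338] [0.83   0.2271 0.04  ]
orange/brass [536.9 371.6] [503, 329, 57, 91, 3816] [0.7227 0.5712 0.04  ]
blue rack [405.6 232.8] [370, 209, 74, 46, 910] [0.4792 0.2536 0.012 ]
blue rack [141.7 271.2] [116, 259, 52, 26, 254] [ 0.8685 -0.2769  0.012 ]
blue rack [337.8 376.6] [300, 355, 79, 37, 283] [0.8954 0.2282 0.012 ]
rackrect ((0.47263747453689575, 0.25154727697372437), (0.17580454051494598, 0.06371454149484634), 82.72186279296875)
green [385.8 215.1] [381, 210, 12, 10, 52] [0.4697 0.1931 0.04  ]
```

View pics/press_top.png

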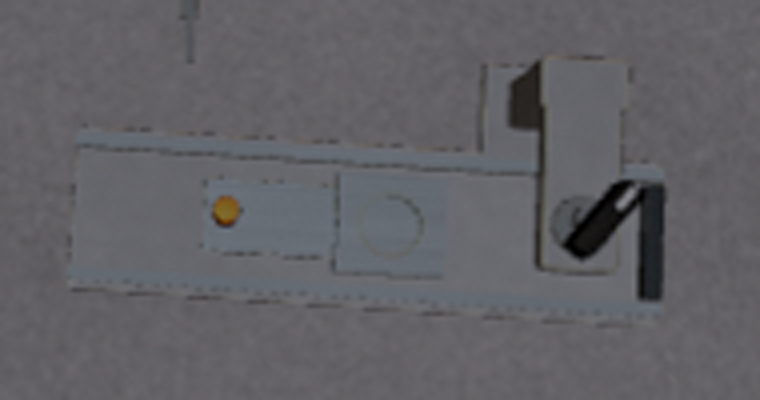

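```bash
python3 - <<'E'
from m import *
C=cam("top"); S=cam("scene")
q=lambda x,y:(240+x/4-.4,190+y/4-.4)
N=onplane(C,q(391,225),.03);P=onplane(C,q(226,210),.067);K=onplane(C,q(577,222),.121);
P2=onplane(S,(401*.7,293*.7),.067);N2=onplane(S,(354*.7,286*.7),.03);
kb=onplane(C,q(605,217),.175);kb2=onplane(S,(305*.7,215*.7),.163)
for n,v in dict(nest=N,post=P,collar=K,post_s=P2,nest_s=N2,knob=kb,knob_s=kb2).items(): print(n,v.round(4))
print("knob tri",tri([ray(C,q(605,217)),ray(S,(305*.7,215*.7))]))
a=lambda v:np.degrees(np.arctan2(v[1],v[0]))
print("np",np.linalg.norm((P-N)[:2]),a(P-N),"nK",np.linalg.norm((K-N)[:2]),a(N-K),a(P-K))
for x in ((70,288),(655,325),(78,130),(480,152)):
    print(onplane(C,q(*x),.01).round(4))
# mount top ray
for z,l in ((.04,'t'),): print(onplane(C,(169.1,291.4),.04),onplane(S,(408.6,222.6),.04))
o=manip.get_obs();print(manip.camera_info("wrist"))
E
```

```text
nest [ 0.5752 -0.1519  0.03  ]
post [ 0.5825 -0.052   0.067 ]
collar [ 0.5702 -0.2431  0.121 ]
post_s [ 0.5797 -0.0522  0.067 ]
nest_s [ 0.5741 -0.1513  0.03  ]
knob [ 0.5693 -0.2453  0.175 ]
knob_s [ 0.5679 -0.2445  0.163 ]
knob tri [ 0.56913358 -0.24603351  0.16400723]
np 0.10016972442149434 85.82962394629607 nK 0.09129213280508537 86.8928784119712 86.33660029206841
[0.5394 0.0435 0.01  ]
[ 0.5141 -0.313   0.01  ]
[0.6372 0.0385 0.01  ]
[ 0.621  -0.2103  0.01  ]
[0.46908651 0.25163776 0.04      ] [0.46797783 0.25155268 0.04      ]
{'intrinsics': array([[373.11550888,   0.        , 276.27520137],
       [  0.        , 373.11550888, 206.02237004],
       [  0.        ,   0.        ,   1.        ]]), 'k1': -0.005904432009978541, 'hand_eye': array([[-2.94376993e-04, -9.65390749e-01, -2.60807622e-01,
         6.47732963e-02],
       [ 9.99999911e-01, -3.62649771e-04,  2.13650838e-04,
        -6.67873546e-04],
       [-3.00838366e-04, -2.60807536e-01,  9.65390770e-01,
        -1.27830857e-01],
       [ 0.00000000e+00,  0.00000000e+00,  0.00000000e+00,
         1.00000000e+00]])}
```

Emit:
{"method": "apply_moves", "body": {"steps": "20.8 -31.7 -9.4 0 0 -72.3 0;20.8 -31.7 -9.4 0 0 -72.3 0;20.8 -31.7 -9.4 0 0 -72.3 0;20.8 -31.7 -9.4 0 0 -72.3 0;20.8 -31.7 -9.4 0 0 -72.3 0;20.8 -31.7 -9.4 0 0 -72.3 0;20.8 -31.7 -9.4 0 0 -72.3 0;20.8 -31.7 -9.4 0 0 -72.3 0;20.8 -31.7 -9.4 0 0 -72.3 0;20.8 -31.7 -9.4 0 0 -72.3 0"}}

```text
time: 0.93
ee_pos: [0.4694, 0.2465, 0.1494]
tcp_rot: [[-0.12, -0.993, -0.003], [-0.993, 0.12, -0.003], [0.003, 0.003, -1.0]]
contact_force: [0.7, 1.0, 0.1]
width: 1.0
```

```bash
cat > look.py <<'E'
import sys
from m import *
o=manip.get_obs(); im=manip.grab_frame("wrist"); cv2.imwrite(f"pics/{sys.argv[1]}.png",im)
np.savez(f"pics/{sys.argv[1]}.npz",ee_pos=o["ee_pos"],tcp_rot=o["tcp_rot"])
print(o["time"],o["ee_pos"].round(4),"yaw",np.degrees(np.arctan2(o["tcp_rot"][1,1],o["tcp_rot"][0,1])).round(2),o["tcp_rot"][:,2].round(4),o["qpos"].round(3),o["width"],o["contact_force"].round(2),o["wrist_torque"].round(3))
E
python3 look.py w1; python3 - <<'E'
from m import *
im=cv2.imread("pics/w1.png");C=cam("wrist",np.load("pics/w1.npz"))
b,m=blobs(im,(8,80,60),(28,255,255),40)
for c,s in b: print(c,s,onplane(C,c,.04).round(4))
print("pred",proj(C,(.4686,.2516,.04)))
E
```

```text
0.9333 [0.4694 0.2465 0.1494] yaw 173.11 [-0.0033 -0.0028 -1.    ] [ 0.79   0.32  -0.355 -0.    -0.9   -0.91 ] 0.9995027995642326 [0.66 1.01 0.12] [ 0.042 -0.004  0.005]
[275.4 214.6] [262, 202, 28, 26, 576] [0.4694 0.2512 0.04  ]
pred [276.615344   215.07056157]
```

View pics/w1.png

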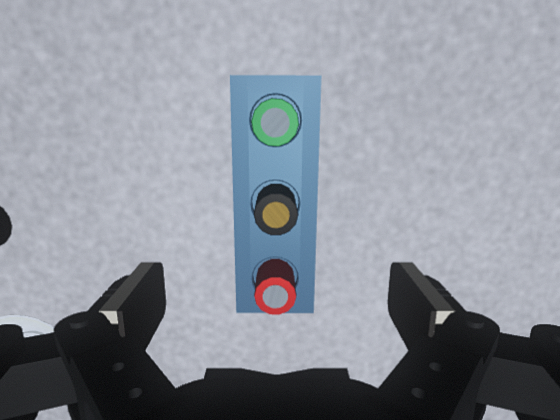

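The wrist view shows brass at (275,215), which agrees with the overhead result, giving the mount at (0.469, 0.251). Green and red sit above and below it in the image, and the jaws are across the row. I descend partway and check the offset.

Emit:
{"method": "apply_moves", "body": {"steps": "0 0.05 -4 0 0 0 0;0 0.05 -7 0 0 0 0;0 0.05 -9 0 0 0 0;0 0.05 -9.5 0 0 0 0;0 0.05 -9.5 0 0 0 0;0 0.05 -9.5 0 0 0 0;0 0.05 -9.5 0 0 0 0;0 0.05 -9.5 0 0 0 0;0 0.05 -9.5 0 0 0 0;0 0.05 -9.5 0 0 0 0"}}

```text
time: 1.82
ee_pos: [0.4693, 0.2518, 0.0573]
tcp_rot: [[-0.11, -0.994, 0.001], [-0.994, 0.11, 0.001], [-0.002, -0.001, -1.0]]
contact_force: [0.5, 0.2, 1.2]
width: 1.004
```

```bash
python3 look.py w2; python3 - <<'E'
from m import *
im=cv2.imread("pics/w2.png");C=cam("wrist",np.load("pics/w2.npz"))
b,m=blobs(im,(8,80,60),(28,255,255),40)
for c,s in b: print(c,s,onplane(C,c,.04).round(4))
E
```

```text
1.8167 [0.4693 0.2518 0.0573] yaw 173.71 [ 0.0014  0.0014 -1.    ] [ 0.797  0.446 -0.449  0.    -0.673 -0.907] 1.0038751693631582 [0.46 0.19 1.2 ] [-0.023 -0.01  -0.045]
[274.  263.4] [253, 244, 43, 40, 1382] [0.4694 0.251  0.04  ]
```

Emit:
{"method": "apply_moves", "body": {"steps": "0 -0.05 -1.5 0 0 0 0;0 -0.05 -2.5 0 0 0 0;0 -0.05 -2.5 0 0 0 0;0 -0.05 -2.5 0 0 0 120;0 -0.05 -2.5 0 0 0 255;0 -0.05 -2.5 0 0 0 255;0 -0.05 -2.5 0 0 0 255;0 -0.05 -2.5 0 0 0 255;0 -0.05 -2.5 0 0 0 255;0 -0.05 -2.5 0 0 0 255"}}

```text
time: 2.7
ee_pos: [0.4694, 0.2513, 0.0321]
tcp_rot: [[-0.109, -0.994, 0.001], [-0.994, 0.109, 0.001], [-0.001, -0.001, -1.0]]
contact_force: [-0.9, 0.2, 5.6]
width: 0.327
```

```bash
python3 look.py w3
```

```text
2.7 [0.4694 0.2513 0.0321] yaw 173.72 [ 1.2e-03  9.0e-04 -1.0e+00] [ 0.797  0.486 -0.469  0.    -0.614 -0.906] 0.32684061348932164 [-0.93  0.19  5.6 ] [ 0.002  0.235 -0.037]
```

Emit:
{"method": "apply_moves", "body": {"steps": "0 0 2 0 0 0 255;0 0 5 0 0 0 255;0 0 9 0 0 -7 255;2 -4 11 0 0 -14 255;4 -8 11 0 0 -21 255;6 -12 11 0 0 -28 255;8 -15 11 0 0 -35 255;10 -18 11 0 0 -42 255;10.5 -21 11 0 0 -49 255;10.5 -24 11 0 0 -56 255"}}

```text
time: 3.58
ee_pos: [0.575, 0.0088, 0.1405]
tcp_rot: [[-0.889, -0.458, -0.0], [-0.458, 0.889, -0.0], [0.0, 0.0, -1.0]]
contact_force: [-0.5, 0.4, -0.7]
width: 0.326
```

Emit:
{"method": "apply_moves", "body": {"steps": "0 -2 0 0 0 -7 255;0 -4 0 0 0 -14 255;0 -6 0 0 0 -21 255;0 -8 0 0 0 -28 255;0 -10 0 0 0 -35 255;0 -12 0 0 0 -42 255;0 -13 0 0 0 -49 255;0 -14 0 0 0 -56 255;0 -15 0 0 0 -63 255;0 -16.3 0 0 0 -70 255"}}

```text
time: 4.42
ee_pos: [0.5734, -0.1524, 0.1406]
tcp_rot: [[-0.735, 0.678, -0.001], [0.678, 0.735, 0.0], [0.001, -0.001, -1.0]]
contact_force: [0.7, 0.7, -0.3]
width: 0.327
```

Emit:
{"method": "apply_moves", "body": {"steps": "0 0 0 0 0 -7 255;0 0 0 0 0 -14 255;0 0 0 0 0 -21 255;0 0 0 0 0 -28 255;0 0 0 0 0 -32.7 255;0 0 0 0 0 -32.7 255;0 0 0 0 0 -32.7 255;0 0 0 0 0 -32.7 255;0 0 0 0 0 -32.7 255;0 0 0 0 0 -32.7 255"}}

```text
time: 5.25
ee_pos: [0.5739, -0.1521, 0.1412]
tcp_rot: [[-0.26, 0.966, -0.0], [0.966, 0.26, 0.0], [0.0, -0.0, -1.0]]
contact_force: [-0.1, -0.1, -0.6]
width: 0.33
```

```bash
python3 look.py w4
```

```text
5.25 [ 0.5739 -0.1521  0.1412] yaw 15.04 [-2.e-04  0.e+00 -1.e+00] [ 0.013  0.424 -0.212 -0.    -0.935 -2.892] 0.3300412585212269 [-0.05 -0.07 -0.57] [ 0.051  0.028 -0.009]
```

View pics/w4.png

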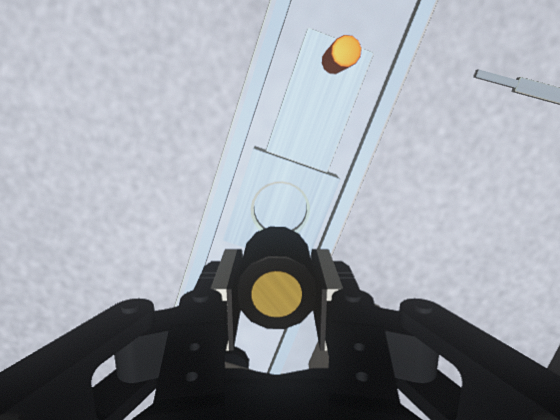

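```bash
python3 - <<'E'
from m import *
im=cv2.imread("pics/w4.png");C=cam("wrist",np.load("pics/w4.npz"))
b,m=blobs(im,(8,90,90),(28,255,255),100)
for c,s in b: print(c,s)
br=[c for c,s in b if c[1]>250][0]
print("brass",onplane(C,br,.1412+.008).round(4))
P=onplane(C,(346.5,51),.067);print("post",P)
u=np.array([np.cos(np.radians(86.2)),np.sin(np.radians(86.2)),0]);print("nest from post",(P-.1*u).round(4))
for uv in ((253.5,207),(306,207),(279.5,182)): print(uv,onplane(C,uv,.03).round(4))
print("nest c", onplane(C,(279.7,208),.03).round(4), "pred of prior",proj(C,(.5747,-.1515,.03)))
g=cv2.cvtColor(im,cv2.COLOR_BGR2GRAY)[165:235,235:325]
cv2.imwrite("pics/nest.png",cv2.resize(g,(720,560),interpolation=cv2.INTER_CUBIC))
E
```

```text
[345.6  50.6] [331, 35, 30, 32, 750]
[276.1 293.7] [251, 271, 51, 46, 1853]
brass [ 0.5728 -0.15    0.1492]
post [ 0.58344633 -0.05271784  0.067     ]
nest from post [ 0.5768 -0.1525  0.067 ]
(253.5, 207) [ 0.5583 -0.1544  0.03  ]
(306, 207) [ 0.592  -0.1454  0.03  ]
(279.5, 182) [ 0.5706 -0.1336  0.03  ]
nest c [ 0.5753 -0.1506  0.03  ] pred of prior [278.42113632 209.09133925]
```

View pics/nest.png

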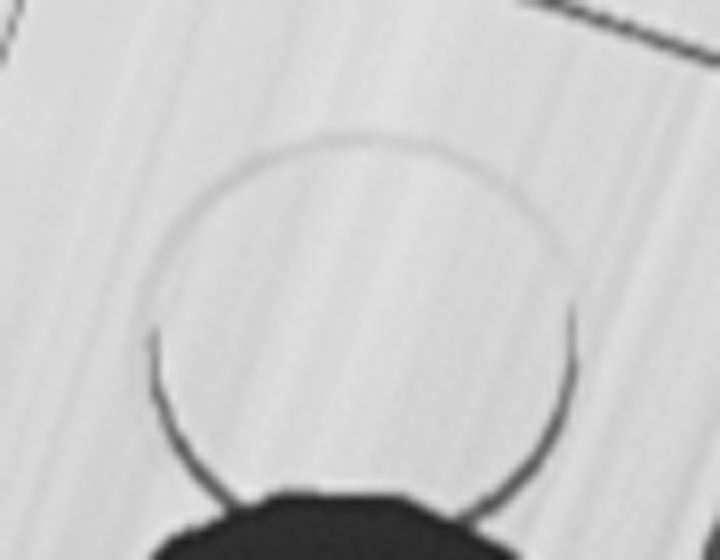

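The zoomed nest ring is centred at about (363,338), which is (280.3,207.3) in the full picture. That gives about (0.5755, -0.151), in agreement with the other views. I lower with a shift of +0.23 cm in x.

Emit:
{"method": "apply_moves", "body": {"steps": "0.23 -0.02 -2 0 0 0 255;0.23 -0.02 -4 0 0 0 255;0.23 -0.02 -6 0 0 0 255;0.23 -0.02 -7.5 0 0 0 255;0.23 -0.02 -8 0 0 0 255;0.23 -0.02 -8.4 0 0 0 255;0.23 -0.02 -8.6 0 0 0 255;0.23 -0.02 -8.8 0 0 0 255;0.23 -0.02 -8.8 0 0 0 255;0.23 -0.02 -8.8 0 0 0 255"}}

```text
time: 6.13
ee_pos: [0.5767, -0.1524, 0.0541]
tcp_rot: [[-0.259, 0.966, 0.001], [0.966, 0.259, -0.0], [-0.0, 0.001, -1.0]]
contact_force: [-0.1, 0.3, -0.7]
width: 0.331
```

Emit:
{"method": "apply_moves", "body": {"steps": "0 0 -0.2 0 0 0 255;0 0 -0.3 0 0 0 255;0 0 -0.4 0 0 0 255;0 0 -0.5 0 0 0 255;0 0 -0.55 0 0 0 255;0 0 -0.6 0 0 0 255;0 0 -0.6 0 0 0 255;0 0 -0.6 0 0 0 255;0 0 -0.6 0 0 0 255;0 0 -0.6 0 0 0 255"}}

```text
time: 6.97
ee_pos: [0.5763, -0.1523, 0.0481]
tcp_rot: [[-0.259, 0.966, 0.0], [0.966, 0.259, -0.0], [-0.0, 0.0, -1.0]]
contact_force: [-1.3, 1.0, 6.1]
width: 0.326
```

```bash
python3 look.py w5
```

```text
6.9667 [ 0.5763 -0.1523  0.0481] yaw 15.01 [ 2.e-04 -2.e-04 -1.e+00] [ 0.013  0.542 -0.294  0.    -0.735 -2.893] 0.325505959132251 [-1.31  1.05  6.06] [ 0.261  0.617 -0.038]
```

View pics/w5.png

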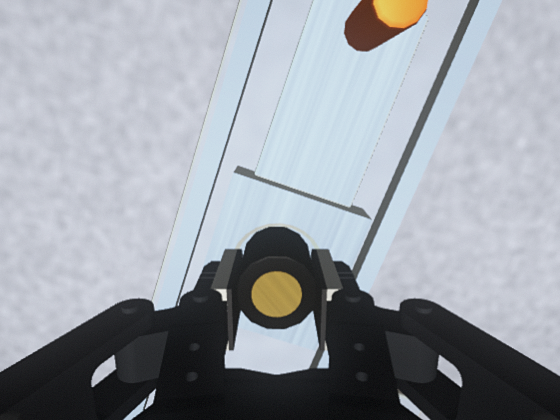

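The mount is seated: floor contact came at TCP z 0.048 with 6 N, and it sits inside the nest ring. I release it and go to the post.

Emit:
{"method": "apply_moves", "body": {"steps": "0 0 0.05 0 0 0 0;0 0 0.05 0 0 0 0;0 0 0.05 0 0 0 0;0 0 0.05 0 0 0 0;0 0 0.05 0 0 0 0;0 0 2 0 0 0 0;0 0 4 0 0 0 0;0 0 6.5 0 0 0 0;0 0 6.5 0 0 0 0;0 2 6.5 0 0 0 0"}}

```text
time: 7.85
ee_pos: [0.5774, -0.1341, 0.114]
tcp_rot: [[-0.256, 0.967, 0.004], [0.967, 0.256, -0.0], [-0.001, 0.004, -1.0]]
contact_force: [0.8, 0.3, 0.2]
width: 0.998
```

Emit:
{"method": "apply_moves", "body": {"steps": "0.3 4 0 0 0 0 0;0.5 7.5 0 0 0 0 0;0.6 8 0 0 0 0 0;0.6 8 0 0 0 0 0;0.6 8 0 0 0 0 0;0.6 8 0 0 0 0 0;0.6 8 0 0 0 0 0;0.6 8 0 0 0 0 0;0.6 8 0 0 0 0 0;0.6 8 0 0 0 0 0"}}

```text
time: 8.68
ee_pos: [0.5822, -0.053, 0.1123]
tcp_rot: [[-0.258, 0.966, -0.0], [0.966, 0.258, -0.0], [-0.0, -0.0, -1.0]]
contact_force: [0.6, -0.0, 0.2]
width: 1.002
```

```bash
python3 look.py w6;  python3 - <<'E'
from m import *
im=cv2.imread("pics/w6.png");C=cam("wrist",np.load("pics/w6.npz"))
b,m=blobs(im,(8,90,90),(28,255,255),100)
for c,s in b: print(c,s,onplane(C,c,.067).round(4),onplane(C,c,.056).round(4))
E
```

```text
8.6833 [ 0.5822 -0.053   0.1123] yaw 14.94 [-0. -0. -1.] [ 0.186  0.443 -0.266  0.    -0.861 -3.067] 1.0024456633257535 [ 0.56 -0.04  0.25] [0.041 0.007 0.031]
[279.7 243.3] [265, 229, 30, 29, 675] [ 0.5831 -0.0515  0.067 ] [ 0.5843 -0.0555  0.056 ]
```

Emit:
{"method": "apply_moves", "body": {"steps": "0.05 0.1 -3 0 0 0 0;0.05 0.1 -5 0 0 0 0;0.05 0.1 -5.7 0 0 0 0;0.05 0.1 -5.7 0 0 0 100;0.05 0.1 -5.7 0 0 0 255;0.05 0.1 -5.7 0 0 0 255;0.05 0.1 -5.7 0 0 0 255;0.05 0.1 -5.7 0 0 0 255;0.05 0.1 -5.7 0 0 0 255;0.05 0.1 -5.7 0 0 0 255"}}

```text
time: 9.57
ee_pos: [0.5836, -0.0512, 0.0565]
tcp_rot: [[-0.259, 0.966, 0.002], [0.966, 0.259, 0.0], [-0.0, 0.002, -1.0]]
contact_force: [-0.8, 0.9, 3.7]
width: 0.165
```

Emit:
{"method": "apply_moves", "body": {"steps": "-0.03 -0.4 0 0 0 0 255;-0.08 -1.2 0 0 0 0 255;-0.15 -2.2 0 0 0 0 255;-0.22 -3.3 0 0 0 0 255;-0.3 -4.4 0 0 0 0 255;-0.38 -5.5 0 0 0 0 255;-0.44 -6.5 0 0 0 0 255;-0.5 -7.4 0 0 0 0 255;-0.55 -8.1 0 0 0 0 255;-0.58 -8.5 0 0 0 0 255"}}

```text
time: 10.4
ee_pos: [0.5771, -0.1371, 0.0564]
tcp_rot: [[-0.259, 0.966, 0.001], [0.966, 0.259, -0.0], [-0.0, 0.001, -1.0]]
contact_force: [-1.8, 2.2, 6.4]
width: 0.164
```

Emit:
{"method": "apply_moves", "body": {"steps": "-0.02 -0.2 0 0 0 0 255;-0.03 -0.4 0 0 0 0 255;-0.04 -0.5 0 0 0 0 255;-0.04 -0.6 0 0 0 0 255;-0.05 -0.7 0 0 0 0 255;-0.05 -0.8 0 0 0 0 255;-0.05 -0.8 0 0 0 0 255;-0.05 -0.8 0 0 0 0 255;-0.05 -0.8 0 0 0 0 255;-0.05 -0.8 0 0 0 0 255"}}

```text
time: 11.23
ee_pos: [0.5766, -0.1445, 0.0564]
tcp_rot: [[-0.259, 0.966, 0.001], [0.966, 0.259, -0.0], [-0.0, 0.001, -1.0]]
contact_force: [-2.1, 0.4, 6.5]
width: 0.161
```

Emit:
{"method": "apply_moves", "body": {"steps": "-0.01 -0.1 0 0 0 0 255;-0.01 -0.2 0 0 0 0 255;-0.02 -0.3 0 0 0 0 255;-0.02 -0.3 0 0 0 0 255;-0.02 -0.3 0 0 0 0 255;-0.02 -0.3 0 0 0 0 255;-0.02 -0.3 0 0 0 0 255;-0.02 -0.3 0 0 0 0 255;-0.02 -0.3 0 0 0 0 255;-0.02 -0.3 0 0 0 0 255"}}

```text
time: 12.07
ee_pos: [0.5765, -0.1464, 0.0565]
tcp_rot: [[-0.259, 0.966, 0.001], [0.966, 0.259, 0.001], [0.001, 0.001, -1.0]]
contact_force: [-2.0, 6.1, 7.1]
width: 0.168
```

Emit:
{"method": "apply_moves", "body": {"steps": "0 -0.1 0 0 0 0 255;-0.01 -0.2 0 0 0 0 255;-0.01 -0.2 0 0 0 0 255;-0.01 -0.2 0 0 0 0 255;-0.01 -0.2 0 0 0 0 255;-0.01 -0.2 0 0 0 0 255;-0.01 -0.2 0 0 0 0 255;-0.01 -0.2 0 0 0 0 255;-0.01 -0.2 0 0 0 0 255;-0.01 -0.2 0 0 0 0 255"}}

```text
time: 12.9
ee_pos: [0.5764, -0.1465, 0.0565]
tcp_rot: [[-0.259, 0.966, 0.001], [0.966, 0.259, 0.003], [0.003, 0.002, -1.0]]
contact_force: [-3.1, 14.1, 9.2]
width: 0.163
```

The carriage hit a firm stop (14 N, no motion), and the post position implies the axis is at (0.5696, -0.2463). That matches the triangulated knob at (0.569, -0.246). I release the post, rise, and turn for the knob.

Emit:
{"method": "apply_moves", "body": {"steps": "0 0.2 0 0 0 0 0;0 0.2 0 0 0 0 0;0 0.2 0 0 0 0 0;0 0.2 0 0 0 0 0;0 0.2 0 0 0 0 0;0 0.2 3 0 0 0 0;0 0.2 7 0 0 0 0;0 0.2 11 0 0 0 0;0 0.2 15 0 0 0 0;0 0.2 19 0 0 0 0"}}

```text
time: 13.73
ee_pos: [0.5756, -0.1478, 0.2471]
tcp_rot: [[-0.258, 0.966, -0.0], [0.966, 0.258, -0.0], [-0.0, -0.001, -1.0]]
contact_force: [1.3, 0.4, 0.1]
width: 1.0
```

Emit:
{"method": "apply_moves", "body": {"steps": "0 0 0.2 0 0 7 0;0 0 0.4 0 0 14 0;0 0 0.4 0 0 21 0;0 0 0.4 0 0 28 0;0 0 0.4 0 0 35 0;0 0 0.4 0 0 42 0;0 0 0.4 0 0 49 0;0 0 0.4 0 0 56 0;0 0 0.4 0 0 63 0;0 0 0.4 0 0 70 0"}}

```text
time: 14.57
ee_pos: [0.5759, -0.1478, 0.249]
tcp_rot: [[-0.997, 0.082, -0.001], [0.082, 0.997, -0.0], [0.001, -0.0, -1.0]]
contact_force: [-0.1, -0.5, 0.1]
width: 1.0
```

Emit:
{"method": "apply_moves", "body": {"steps": "0 -1 0 0 0 7 0;0 -2 0 0 0 14 0;0 -3 0 0 0 21 0;0 -4 0 0 0 28 0;0 -5 0 0 0 35 0;-0.7 -6 0 0 0 42 0;-0.7 -7 0 0 0 49 0;-0.7 -8 0 0 0 56 0;-0.7 -9 0 0 0 63 0;-0.7 -9.7 0 0 0 70 0"}}

```text
time: 15.4
ee_pos: [0.5687, -0.2455, 0.2489]
tcp_rot: [[-0.418, -0.908, -0.001], [-0.908, 0.418, 0.0], [0.0, 0.001, -1.0]]
contact_force: [0.4, 1.2, -0.4]
width: 1.002
```

Emit:
{"method": "apply_moves", "body": {"steps": "0 0 0 0 0 7 0;0 0 0 0 0 14 0;0 0 0 0 0 21 0;0 0 0 0 0 28 0;0 0 0 0 0 35 0;0 0 0 0 0 42 0;0 0 0 0 0 49 0;0 0 0 0 0 56 0;0 0 0 0 0 62 0;0 0 0 0 0 62 0"}}

```text
time: 16.23
ee_pos: [0.5688, -0.2447, 0.2489]
tcp_rot: [[0.603, -0.798, -0.001], [-0.798, -0.603, 0.0], [-0.001, 0.001, -1.0]]
contact_force: [0.5, 0.3, 0.1]
width: 1.004
```

```bash
python3 look.py w7
```

```text
16.2333 [ 0.5688 -0.2447  0.2489] yaw -142.94 [-7.e-04  1.e-04 -1.e+00] [-1.450e-01  3.730e-01 -1.000e-03 -0.000e+00 -1.198e+00  7.920e-01] 1.0041373013469888 [0.48 0.29 0.12] [0.036 0.02  0.007]
```

View pics/w7.png

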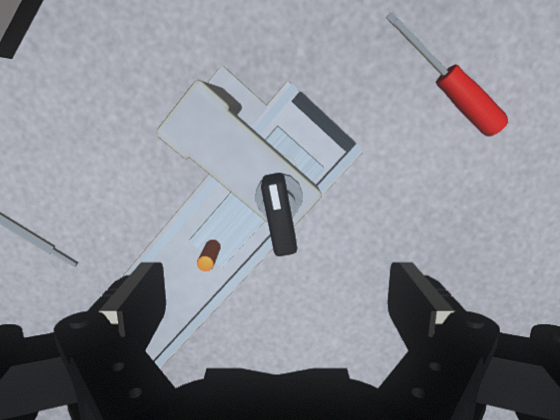

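The black bar runs from about (273,176) to (287,253) with a white mark at its upper end. The carriage and post are in place below it. I measure the bar angle on its top plane.

```bash
python3 - <<'E'
from m import *
im=cv2.imread("pics/w7.png");C=cam("wrist",np.load("pics/w7.npz"))
g=im.max(2)[165:262,240:310]; m=(g<75).astype(np.uint8)
m=cv2.morphologyEx(m,cv2.MORPH_CLOSE,np.ones((11,11),np.uint8))
cs,_=cv2.findContours(m,0,1);c=max(cs,key=cv2.contourArea).reshape(-1,2)+[240,165]
for z in (.176,.163):
    P=np.array([onplane(C,p,z)[:2] for p in c],np.float32)*1000
    print(z,cv2.minAreaRect(P),len(c))
C2=cam("top");im=cv2.imread("pics/w7.png")[160:270,220:330]
cv2.imwrite("pics/knob.png",cv2.resize(im,(600,600),interpolation=cv2.INTER_CUBIC))
E
```

```text
0.176 ((569.9278564453125, -250.3291015625), (16.310367584228516, 47.58891296386719), 47.49904251098633) 196
0.163 ((567.4657592773438, -247.36119079589844), (17.366722106933594, 50.67107391357422), 47.49906539916992) 196
```

View pics/knob.png

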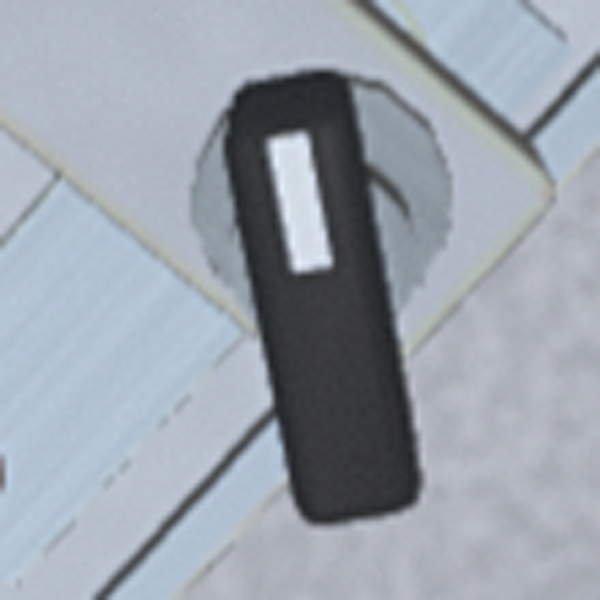

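```bash
python3 - <<'E'
from m import *
C=cam("wrist",np.load("pics/w7.npz"))
q=lambda x,y:(220+x/600*110-.4,160+y/600*110-.4)
print("collar",[onplane(C,q(*p),.121).round(4) for p in ((322,205),(192,205),(452,205),(340,75))])
print("axis pred px", proj(C,(.5696,-.2463,.121)),q(322,205),"knobtop pred",proj(C,(.5696,-.2463,.176)))
im=cv2.imread("pics/w7.png")
b,m=blobs(im,(5,90,90),(28,255,255),60)
for c,s in b: print(c,s,onplane(C,c,.067).round(4))
print(onplane(C,(206,263),.067))
# mark
print("bar top mid",onplane(C,q(325,297),.176), onplane(C,q(292,80),.176),onplane(C,q(360,515),.176))
# knob from top cam by mask
T=cam("top");print("top pred",proj(T,(.5696,-.2463,.176)),proj(T,(.57,-.2503,.176)))
S=cam("scene");print("scene pred",proj(S,(.5696,-.2463,.176)),proj(S,(.57,-.2503,.176)))
for n in("top","scene"):
    g=cv2.imread(f"pics/{n}0_raw.png").max(2); r=(slice(225,265),slice(370,412)) if n=="top" else (slice(138,165),slice(195,232))
    mm=(g[r]<45).astype(np.uint8);k,_,s,c=cv2.connectedComponentsWithStats(mm)
    for i in range(1,k):
        if s[i,4]>15: print(n,c[i]+[r[1].start,r[0].start],s[i])
E
```

```text
collar [array([ 0.5686, -0.2473,  0.121 ]), array([ 0.582 , -0.2371,  0.121 ]), array([ 0.5552, -0.2574,  0.121 ]), array([ 0.5771, -0.2622,  0.121 ])]
axis pred px [276.69816782 197.43068391] (278.6333333333333, 197.18333333333334) knobtop pred [276.91070895 220.75461434]
[207.3 258. ] [197, 241, 22, 30, 325] [ 0.5774 -0.154   0.067 ]
[ 0.57564585 -0.14925374  0.067     ]
bar top mid [ 0.57095496 -0.2502074   0.176     ] [ 0.58722674 -0.26622123  0.176     ] [ 0.55347046 -0.23327179  0.176     ]
top pred [391.42522842 243.65351934] [393.36331925 243.43983962]
scene pred [211.93465738 146.73617292] [210.45032111 146.34169632]
top [395.94217687 247.53401361] [ 11  10  25  30 294]
scene [213.06779661 150.47457627] [ 10   7  16  11 118]
```

Emit:
{"method": "apply_moves", "body": {"steps": "0.1 -0.18 0 0 0 7 0;0.1 -0.18 -1 0 0 10.4 0;0.1 -0.18 -4 0 0 10.4 0;0.1 -0.18 -7 0 0 10.4 0;0.1 -0.18 -8.4 0 0 10.4 0;0.1 -0.18 -8.4 0 0 10.4 100;0.1 -0.18 -8.4 0 0 10.4 150;0.1 -0.18 -8.4 0 0 10.4 170;0.1 -0.18 -8.4 0 0 10.4 190;0.1 -0.18 -8.4 0 0 10.4 190"}}

```text
time: 17.12
ee_pos: [0.571, -0.2464, 0.167]
tcp_rot: [[0.736, -0.677, 0.003], [-0.677, -0.736, -0.001], [0.003, -0.002, -1.0]]
contact_force: [0.6, -0.5, 0.4]
width: 0.3
```

Emit:
{"method": "apply_moves", "body": {"steps": "0 0 0 0 0 0 200;0 0 0 0 0 0 210;0 0 0 0 0 0 255;0 0 0 0 0 0 255;0 0 0 0 0 0 255;0 0 0 0 0 0 255;0 0 0 0 0 0 255;0 0 0 0 0 0 255;0 0 0 0 0 0 255;0 0 0 0 0 0 255"}}

```text
time: 17.95
ee_pos: [0.5692, -0.2477, 0.1668]
tcp_rot: [[0.736, -0.677, -0.001], [-0.677, -0.736, -0.002], [0.001, 0.003, -1.0]]
contact_force: [-4.7, -5.5, 2.5]
width: 0.148
```

```bash
python3 look.py w8
```

```text
17.95 [ 0.5692 -0.2477  0.1668] yaw -132.6 [-0.0012 -0.0024 -1.    ] [-0.149  0.44  -0.113  0.003 -1.019  0.975] 0.1481402301617317 [-4.7  -5.53  2.47] [-1.288  0.934  0.149]
```

View pics/w8.png

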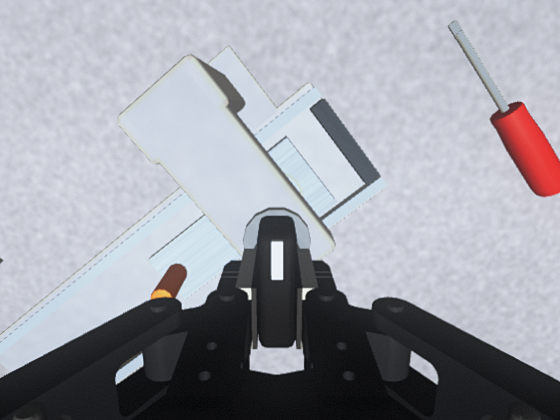

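Emit:
{"method": "apply_moves", "body": {"steps": "-0.1 -0.1 -0.03 0 0 -5 255;-0.1 -0.1 -0.07 0 0 -10 255;-0.1 -0.1 -0.1 0 0 -15 255;-0.1 -0.1 -0.13 0 0 -20 255;-0.1 -0.1 -0.17 0 0 -25 255;-0.1 -0.1 -0.2 0 0 -30 255;-0.1 -0.1 -0.23 0 0 -34 255;-0.1 -0.1 -0.25 0 0 -37 255;-0.1 -0.1 -0.26 0 0 -39 255;-0.1 -0.1 -0.27 0 0 -41 255"}}

```text
time: 18.83
ee_pos: [0.5695, -0.2476, 0.164]
tcp_rot: [[0.11, -0.994, 0.002], [-0.994, -0.11, -0.001], [0.001, -0.001, -1.0]]
contact_force: [-0.9, -0.5, 1.9]
width: 0.154
```

```bash
cat > st.py <<'E'
from m import *
o=manip.get_obs();print(round(o["time"],2),o["ee_pos"].round(4),"yaw",np.degrees(np.arctan2(o["tcp_rot"][1,1],o["tcp_rot"][0,1])).round(2),"F",o["contact_force"].round(1),"T",o["wrist_torque"].round(3),"q6",o["qpos"][5].round(3),o["width"].round(3))
E
python3 st.py
```

```text
Traceback (most recent call last):
  File "st.py", line 2, in <module>
    o=manip.get_obs();print(round(o["time"],2),o["ee_pos"].round(4),"yaw",np.degrees(np.arctan2(o["tcp_rot"][1,1],o["tcp_rot"][0,1])).round(2),"F",o["contact_force"].round(1),"T",o["wrist_torque"].round(3),"q6",o["qpos"][5].round(3),o["width"].round(3))
                                                                                                                                                                                                                                         ^^^^^^^^^^^^^^^^
AttributeError: 'float' object has no attribute 'round'
```

```bash
sed -i 's/,o\["width"\].round(3)//' st.py; python3 st.py
```

```text
18.83 [ 0.5695 -0.2476  0.164 ] yaw -173.67 F [-0.9 -0.5  1.9] T [-0.266  0.317  0.11 ] q6 0.259
```

Emit:
{"method": "apply_moves", "body": {"steps": "0 0 -0.01 0 0 -2 255;0 0 -0.03 0 0 -4 255;0 0 -0.04 0 0 -6 255;0 0 -0.05 0 0 -8 255;0 0 -0.07 0 0 -10 255;0 0 -0.08 0 0 -12 255;0 0 -0.09 0 0 -14 255;0 0 -0.11 0 0 -16 255;0 0 -0.12 0 0 -18 255;0 0 -0.13 0 0 -20 255"}}

```text
time: 19.67
ee_pos: [0.5697, -0.2477, 0.1627]
tcp_rot: [[-0.236, -0.972, 0.002], [-0.972, 0.236, -0.001], [0.001, -0.002, -1.0]]
contact_force: [-0.3, -1.2, 2.2]
width: 0.149
```

```bash
python3 st.py
```

```text
19.67 [ 0.5697 -0.2477  0.1627] yaw 166.33 F [-0.3 -1.2  2.2] T [-0.338  0.176  0.075] q6 -0.09
```

```bash
cat > avg.py <<'E'
from m import *
T=[];E=[];Y=[]
for i in range(8):
    manip.grab_frame("wrist");o=manip.get_obs();T.append(o["wrist_torque"][2]);E.append(o["effort"][5]);Y.append(np.degrees(np.arctan2(o["tcp_rot"][1,1],o["tcp_rot"][0,1])))
print(round(o["time"],2),"T",np.mean(T).round(4),np.std(T).round(4),"E6",np.mean(E).round(4),np.std(E).round(4),"yaw",np.mean(Y).round(2),"z",o["ee_pos"][2].round(4),o["contact_force"].round(1))
E
python3 avg.py
```

```text
20.07 T -0.1417 0.0642 E6 0.1017 0.0855 yaw 166.4 z 0.1626 [-0.5 -1.   5.3]
```

```bash
cat > avg.py <<'E'
from m import *
o=manip.get_obs();T=[o["wrist_torque"][2]];E=[o["effort"][5]];Y=[]
f=lambda o:np.degrees(np.arctan2(o["tcp_rot"][1,1],o["tcp_rot"][0,1]))
y0=f(o)
for i in range(4):
    manip.grab_frame("wrist");o=manip.get_obs();T.append(o["wrist_torque"][2]);E.append(o["effort"][5])
print(round(o["time"],2),"T",np.round(T,3),"E6",np.round(E,3),"yaw",round(y0,2),round(f(o),2),"z",o["ee_pos"][2].round(4),o["contact_force"].round(1))
E

```

Emit:
{"method": "apply_moves", "body": {"steps": "0 0 -0.01 0 0 -2 255;0 0 -0.03 0 0 -4 255;0 0 -0.04 0 0 -6 255;0 0 -0.05 0 0 -8 255;0 0 -0.07 0 0 -10 255;0 0 -0.08 0 0 -12 255;0 0 -0.09 0 0 -14 255;0 0 -0.11 0 0 -16 255;0 0 -0.12 0 0 -18 255;0 0 -0.13 0 0 -20 255"}}

```text
time: 20.9
ee_pos: [0.5699, -0.2477, 0.1613]
tcp_rot: [[-0.554, -0.833, 0.002], [-0.833, 0.554, -0.002], [0.0, -0.003, -1.0]]
contact_force: [-0.1, -2.6, 5.2]
width: 0.151
```

```bash
python3 avg.py
```

```text
21.1 T [ 0.065 -0.043 -0.158 -0.136 -0.137] E6 [ 0.173 -0.1    0.019  0.128  0.142] yaw 146.39 146.43 z 0.1613 [ 0.2 -2.2  5.4]
```

Emit:
{"method": "apply_moves", "body": {"steps": "0 0 -0.01 0 0 -1 255;0 0 -0.01 0 0 -2 255;0 0 -0.02 0 0 -3 255;0 0 -0.03 0 0 -4 255;0 0 -0.03 0 0 -5 255;0 0 -0.04 0 0 -6 255;0 0 -0.05 0 0 -7 255;0 0 -0.05 0 0 -8 255;0 0 -0.06 0 0 -9 255;0 0 -0.07 0 0 -10 255"}}

```text
time: 21.93
ee_pos: [0.5699, -0.2478, 0.1606]
tcp_rot: [[-0.689, -0.725, 0.002], [-0.725, 0.689, -0.002], [-0.0, -0.003, -1.0]]
contact_force: [0.2, -2.0, 5.0]
width: 0.15
```

```bash
python3 avg.py
```

```text
22.13 T [ 0.12  -0.009 -0.068 -0.063 -0.081] E6 [ 0.037 -0.081 -0.016  0.035  0.041] yaw 136.43 136.45 z 0.1607 [-0.8 -2.3  5.9]
```

Emit:
{"method": "apply_moves", "body": {"steps": "0 0 -0.01 0 0 -1 255;0 0 -0.01 0 0 -2 255;0 0 -0.02 0 0 -3 255;0 0 -0.03 0 0 -4 255;0 0 -0.03 0 0 -5 255;0 0 -0.04 0 0 -6 255;0 0 -0.05 0 0 -7 255;0 0 -0.05 0 0 -8 255;0 0 -0.06 0 0 -9 255;0 0 -0.07 0 0 -10 255"}}

```text
time: 22.97
ee_pos: [0.57, -0.2478, 0.16]
tcp_rot: [[-0.805, -0.594, 0.002], [-0.594, 0.805, -0.002], [-0.001, -0.003, -1.0]]
contact_force: [0.2, -2.2, 5.7]
width: 0.15
```

```bash
python3 avg.py
```

```text
23.17 T [ 0.119  0.035 -0.015 -0.076 -0.078] E6 [ 0.037 -0.081 -0.017  0.035  0.041] yaw 126.43 126.45 z 0.16 [-0.7 -2.   6.3]
```

Joint-6 effort is noise-free and repeatable: both 10° steps gave identical values, so the pad is still free. It will serve as the touch detector.

Emit:
{"method": "apply_moves", "body": {"steps": "0 0 -0.02 0 0 -3 255;0 0 -0.04 0 0 -6 255;0 0 -0.06 0 0 -9 255;0 0 -0.08 0 0 -12 255;0 0 -0.09 0 0 -14 255;0 0 -0.1 0 0 -15 255;0 0 -0.11 0 0 -16 255;0 0 -0.11 0 0 -17 255;0 0 -0.12 0 0 -18 255;0 0 -0.13 0 0 -19 255"}}

```text
time: 24.0
ee_pos: [0.5701, -0.248, 0.1587]
tcp_rot: [[-0.954, -0.299, 0.003], [-0.299, 0.954, -0.002], [-0.002, -0.003, -1.0]]
contact_force: [-0.5, -2.7, 4.9]
width: 0.149
```

```bash
python3 avg.py
```

```text
24.2 T [ 0.07   0.034 -0.078 -0.062 -0.008] E6 [ 0.038 -0.081 -0.016  0.035  0.042] yaw 107.42 107.43 z 0.1587 [ 0.7 -3.4  6. ]
```

Emit:
{"method": "apply_moves", "body": {"steps": "0 0 -0.02 0 0 -3 255;0 0 -0.04 0 0 -6 255;0 0 -0.06 0 0 -9 255;0 0 -0.08 0 0 -12 255;0 0 -0.09 0 0 -14 255;0 0 -0.1 0 0 -15 255;0 0 -0.11 0 0 -16 255;0 0 -0.11 0 0 -17 255;0 0 -0.12 0 0 -18 255;0 0 -0.13 0 0 -19 255"}}

```text
time: 25.03
ee_pos: [0.5701, -0.2481, 0.1575]
tcp_rot: [[-1.0, 0.028, 0.003], [0.028, 1.0, -0.002], [-0.003, -0.002, -1.0]]
contact_force: [0.5, -3.3, 6.2]
width: 0.146
```

```bash
python3 avg.py
```

```text
25.23 T [ 0.076  0.004 -0.047 -0.082 -0.032] E6 [ 0.036 -0.082 -0.018  0.034  0.04 ] yaw 88.42 88.43 z 0.1574 [-0.1 -3.8  5.2]
```

Emit:
{"method": "apply_moves", "body": {"steps": "0 0 -0.02 0 0 -3 255;0 0 -0.04 0 0 -6 255;0 0 -0.06 0 0 -9 255;0 0 -0.08 0 0 -12 255;0 0 -0.09 0 0 -14 255;0 0 -0.1 0 0 -15 255;0 0 -0.11 0 0 -16 255;0 0 -0.11 0 0 -17 255;0 0 -0.12 0 0 -18 255;0 0 -0.13 0 0 -19 255"}}

```text
time: 26.07
ee_pos: [0.5701, -0.2483, 0.1562]
tcp_rot: [[-0.936, 0.351, 0.003], [0.351, 0.936, -0.002], [-0.003, -0.001, -1.0]]
contact_force: [0.1, -4.9, 5.4]
width: 0.151
```

```bash
python3 avg.py
```

```text
26.27 T [ 0.137  0.052 -0.027 -0.027 -0.053] E6 [ 0.009 -0.111 -0.046  0.005  0.012] yaw 69.42 69.44 z 0.1562 [ 0.1 -4.4  6.5]
```

Touch detected: joint-6 effort shifted by -0.029 N m, which is about 7.7 N. I go 8° more and check the slope.

Emit:
{"method": "apply_moves", "body": {"steps": "0 0 0 0 0 0 255;0 0 0 0 0 0 255;0 0 -0.01 0 0 -1 255;0 0 -0.01 0 0 -2 255;0 0 -0.02 0 0 -3 255;0 0 -0.03 0 0 -4 255;0 0 -0.03 0 0 -5 255;0 0 -0.04 0 0 -6 255;0 0 -0.05 0 0 -7 255;0 0 -0.05 0 0 -8 255"}}

```text
time: 27.1
ee_pos: [0.57, -0.2484, 0.1557]
tcp_rot: [[-0.878, 0.478, 0.003], [0.478, 0.878, -0.003], [-0.004, -0.001, -1.0]]
contact_force: [0.8, -4.8, 4.7]
width: 0.15
```

```bash
python3 avg.py
```

```text
27.3 T [ 0.182  0.053  0.018  0.026 -0.024] E6 [-0.015 -0.133 -0.069 -0.017 -0.011] yaw 61.43 61.45 z 0.1557 [-0.4 -5.3  5.5]
```

The slope matches: +6.2 N for 8°, so it is now about 13.9 N. I go 8° more.

Emit:
{"method": "apply_moves", "body": {"steps": "0 0 0 0 0 0 255;0 0 0 0 0 0 255;0 0 -0.01 0 0 -1 255;0 0 -0.01 0 0 -2 255;0 0 -0.02 0 0 -3 255;0 0 -0.03 0 0 -4 255;0 0 -0.03 0 0 -5 255;0 0 -0.04 0 0 -6 255;0 0 -0.05 0 0 -7 255;0 0 -0.05 0 0 -8 255"}}

```text
time: 28.13
ee_pos: [0.57, -0.2485, 0.1552]
tcp_rot: [[-0.803, 0.596, 0.003], [0.596, 0.803, -0.003], [-0.004, -0.001, -1.0]]
contact_force: [0.1, -4.3, 5.6]
width: 0.145
```

```bash
python3 avg.py
```

```text
28.33 T [ 0.175  0.098  0.062 -0.022  0.048] E6 [-0.037 -0.156 -0.092 -0.04  -0.034] yaw 53.43 53.45 z 0.1552 [-0.1 -4.4  5.1]
```

About 19.7 N. I release, lift clear and check.

Emit:
{"method": "apply_moves", "body": {"steps": "0 0 0 0 0 0 180;0 0 0 0 0 0 120;0 0 0 0 0 0 60;0 0 0 0 0 0 0;0 0 0 0 0 0 0;0 0 1 0 0 0 0;0 0 3 0 0 0 0;0 0 6 0 0 0 0;0 0 9 0 0 0 0;0 0 9.5 0 0 0 0"}}

```text
time: 29.17
ee_pos: [0.5717, -0.2481, 0.256]
tcp_rot: [[-0.803, 0.595, 0.011], [0.595, 0.803, -0.004], [-0.011, 0.003, -1.0]]
contact_force: [0.2, 0.7, 1.4]
width: 1.0
```

Emit:
{"method": "apply_moves", "body": {"steps": "-2 2 3 0 0 0 0;-5 5 3 0 0 0 0;-8 8 3 0 0 0 0;-11 11 3 0 0 0 0;-13 14 3 0 0 0 0;-13 17 3 0 0 0 0;-13 20 3 0 0 0 0;-13 20 3 0 0 0 0;-13 20 3 0 0 0 0;-13 20 3 0 0 0 0"}}

```text
time: 30.0
ee_pos: [0.4392, -0.047, 0.2792]
tcp_rot: [[-0.803, 0.596, 0.001], [0.596, 0.803, 0.0], [-0.001, 0.001, -1.0]]
contact_force: [0.4, -0.3, 0.7]
width: 1.002
```

```bash
python3 st.py; python3 - <<'E'
from m import *
a=manip.grab_frame("top");b=manip.grab_frame("scene")
cv2.imwrite("pics/end_top.png",a);cv2.imwrite("pics/end_scene.png",b)
A=cv2.resize(a[190:290,260:430],(560,330),interpolation=cv2.INTER_CUBIC)
B=cv2.resize(b[130:230,180:330],(560,373),interpolation=cv2.INTER_CUBIC)
cv2.imwrite("pics/end.png",cv2.resize(np.vstack([A,B]),(478,600)))
im=b; C=cam("scene")
b_,m=blobs(a,(8,90,70),(25,255,255),20)
for c,s in b_:
    if 230<c[1]<260: print(c,onplane(cam("top"),c,.067).round(4))
E
```

```text
30.0 [ 0.4392 -0.047   0.2792] yaw 53.44 F [ 0.4 -0.3  0.7] T [ 0.001 -0.004 -0.038] q6 -2.472
[336.9 244.6] [ 0.5758 -0.1467  0.067 ]
```

View pics/end.png

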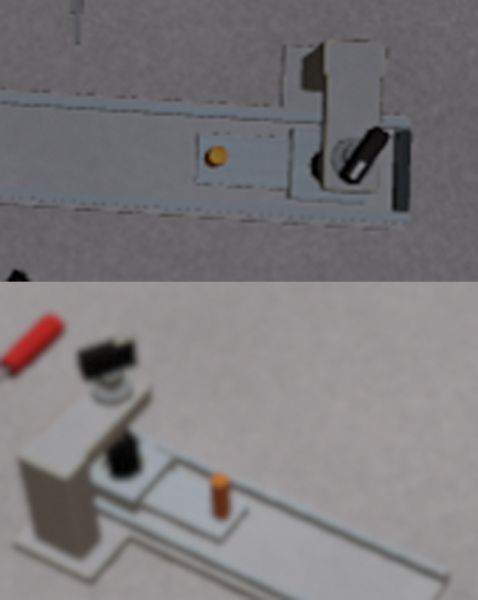

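The mount stands upright under the pad, and the post at (0.576, -0.147) is still home. The knob is turned about 174°, with its white mark now at the opposite end. I hand in.

```bash
python3 -c "
from rig import manip
print(manip.hand_in())"
```

```text
the job is handed in; nothing more can be done
None
```

The black mount stands upright in the nest, the carriage is home, and the pad is pressing on the mount with an estimated 20 N. I handed in at about 30 s, with the gripper open and clear of everything.

**Placing and sliding:** The mount reached the nest floor at the expected height. I slid the carriage by its post until it stopped, and it stayed still under 14 N. The final top view puts the post 100 mm from the screw axis, so it did not move back after release.

**Pressing:** I turned the knob about 174° clockwise. The joint-6 effort changed after about 148°, where the pad touched, then grew at nearly the expected rate (6.2 N over 8°, against 6.4 N expected). The last reading came to about 19.7 N. That figure comes from the effort and the angle; nothing measured the force directly.

**Checks that disagreed:**
- **Wrist torque:** it was too noisy to use for the force. It rose as expected while turning but changed sign when the arm held still, so I relied on the joint-6 effort.
- **Wrist camera:** it was off by 2 to 4 mm over the press. I used the position from the post and the two fixed cameras, but at first grip the arm was still pushed about 2 mm sideways with 7 N, and I corrected for that.
- **Bystanders:** I did not recheck these things one by one in the final pictures. No contact was seen or felt.

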